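# Lay two tubes over in the slanting stand

### The arm

A 6-joint arm with a two-finger parallel gripper is mounted at the origin on a cart in front of the work surface, level with it; the furniture and walls round the work are solid. World frame = base frame: x ahead of the robot, y to its left, z up, the work surface at z = 0. Lengths are in m, angles in rad, forces in N, time in s.
With the tool pointing down it reaches from about 0.275 to 0.75 m from the base axis. Payload 10.2 kg.
Tool frame: the origin (TCP) lies between the finger pads; the fingertips stand 25 mm ahead of it and the grasp point (between the pads) lies 6 mm ahead of it; z points along the fingers, y is the line along which they close (so a half turn about z gives the same grasp; the last joint's range is limited). The gripper opens to 85 mm and grips with 20 to 120 N. Pads are 22 mm wide; open, the fingers measure 114 mm over their backs; the gripper's body (76 mm by 85 mm) begins 54 mm behind the grasp point. The pads swing forward as they close: fully open they stand 13 mm farther back than shut.
Start: joints at [-1.529, 0.313, 1.498, -0, 1.331, -0.223], TCP at [0.137, -0.507, 0.256] pointing down, gripper open.
Joint ranges: [-2.94, 2.94], [-0.97, 2.17], [0.19, 2.56], [-1.23, 4.37], [0.02, 3.11], [-2.88, 2.88]. Speed limits (rad/s): [2.39, 2.39, 3.01, 3.14, 3.14, 3.14].

### API

Orientations are given as a 3x3 rotation matrix whose columns are the frame's x, y, z axes.
In Python, from rig import env gives the robot as it stands. The module is installed in compiled form; this text tells all that it offers.
- The arm moves only by the tool servo_tool, never from a script. Its argument "targets" is a list that holds one entry, the list of rows, each a list of 5 numbers: the finger opening in cm, from 0 to 8.54, then the shift along the tool's x, y, z in cm, then the turn about the tool's z in degrees. A call has exactly 5 rows; each row is the pose to reach, as a shift and turn from the pose commanded when the call began, along the tool's axes at that moment; what a row does not reach only later rows make up. A row lasts 1/12 s, in which the tool goes at most 41.7 mm and 7.16 degrees, less where a joint would pass 70% of its speed; a pose out of reach is approached as far as the arm can. A call with a gripper value outside its range is refused whole. The fingers move at their own pace and stop on an object; the grip force is fixed at half the most. Time passes only in rows, so rows that repeat a pose let the fingers close, or fill a call up. It gives the time, the measured TCP pose, the force, the opening and the grip force at its end, in the units of the state.
- env.observe(): the state, without advancing time (a new reading comes with each control period).
- env.camera(name): name is "side" or "top" or "wrist"; returns the picture (480x640x3 uint8, red, green, blue); there is no depth.
- env.camera_model(name): a dict with "intrinsics" (3x3 intrinsics, pixels), "rvec" (rotation vector, rad) and "tvec" (3), from world to camera coordinates, as OpenCV has them; the wrist camera has in their place "mount" (4x4, takes a point from camera to tool coordinates, whose origin is the TCP and whose axes are the flange's). Camera axes: x right, y down, z forward; pixel columns grow to the right and rows downward; lengths in m; the calibration is good to about 2 mm. The wrist camera is an equidistant fisheye: a pixel r from the principal point sees the ray r / f radians off the axis. A picture is of the moment at which its call begins: read the wrist's pose just before it. camera_model takes no time and is no camera call.
- env.sign_off(): hands the job in; it is judged then, once.
The state is a dict: "time_s": time; "joint_positions": joint angles; "dq": joint speeds; "tau": joint torques, N m; "tool_pos": TCP position; "tool_rot": TCP orientation; "contact_force": force on the tool from outside, world axes, zero at the start; "moment": the same for the moment, N m; "grip_width": finger opening in m; "grasp_force": force on a finger pad.
Only numpy, scipy, OpenCV 4.12 (cv2) and the standard library are available. Lean on these libraries where they do the work, as an engineer would, in place of code of your own. Each camera call takes 0.05 s, during which the arm holds its last target. There are 200 camera calls.

### The job

Two 50 ml screw-cap tubes stand upright in the slanting stand, where they must set at a slant. With the fingertips, push each tube over, away from the stand's heel wall, so that it lies at a slant on the rest bar in its own bay with its foot still in the bay. Only push: do not pinch or lift a tube, leave the small vial standing in its bay, and leave the two capped bottles by the stand alone.

Things in the scene. Friction and masses are not known exactly. Their poses are not given: they have to be found in the camera images.
- stand: Fixed slanting stand, 150 x 162 mm, aluminium base plate 6 mm thick; origin at the centre of its underside; x from the heel wall to the rest bar (away from the robot, turned up to 0.35 rad), y across, z up. Three bays at y = -48, 0, 48 mm; in each stands one thing, foot on the plate (z = 6 mm) at about x = -43 mm: the two tubes and the vial, in any order.
- stand_heel (a point): Middle of the top of the grey heel wall: in the stand's frame x = -68, y = 0, z = 41 mm. The wall is 8 mm thick and as wide as the stand. Beside the bays stand four grey fins, 12 mm thick, from the heel wall forward to x = 32 mm, top at z = 58 mm.
- stand_bar (a point): Top of the steel rest bar in the middle bay: x = 25, y = 0, z = 46 mm in the stand's frame. The bar is 10 mm thick and runs along y through the fins; each bay is a straight channel 36 mm wide between two fins, closed by the heel wall and open above the bar.
- tube_a: Closed 50 ml tube, about 0.07 kg, 111 mm high, body 30 mm in diameter, flat foot; screw cap 35 mm in diameter, top 13 mm. Loose in its bay. Origin at the centre of its underside, z axis to the cap. Pushed at the cap along the stand's x it tips over its foot's front edge, falls by itself past about 0.3 rad and comes to lie on the bar, about 0.95 rad from upright.
- tube_a_top (a point): Centre of the top of tube_a's cap, 111 mm along its z axis from its origin.
- tube_b: Second tube, same shape, size and behaviour as tube_a, in another bay; origin at the centre of its underside, z axis to the cap.
- tube_b_top (a point): Centre of the top of tube_b's cap, 111 mm along its z axis from its origin.
- vial: Small clear vial, 28 mm in diameter, 54 mm high, standing in the remaining bay; must stay standing there. Origin at the centre of its underside.
- bottle_far: Small capped bottle, 46 mm in diameter, 97 mm high, standing on the bench beyond the rest bar, about 140 mm in front of the stand's origin along its x axis; leave alone. Origin at the centre of its underside.
- bottle_side: Small capped bottle, 46 mm in diameter, 97 mm high, standing on the bench to the right of the stand (its -y side), about 150 mm from the stand's origin; leave alone. Origin at the centre of its underside.
Not all that is in view belongs to the job. What is shaped like the tube_a but green or turquoise is not meant.

How it is judged:
At the end, for the whole second after the job is handed in: Both tubes at rest, tilted 0.75 to 1.25 rad away from the heel wall, within 0.18 rad of the bay line, cap centre within 16 mm of a bay centre line and 40 to 110 mm high, foot in the bay, under 45 mm high. Vial upright within 12 mm, bottles upright within 15 mm of their starts (angle between tube_a's own z axis and vertical between 0.75 and 1.25 rad and x of each of tube_a_top, tube_b_top in the frame of stand above 0.03 m and x of tube_a in the frame of stand between -0.075 and -0.015 m and angle between the z axis of each of tube_a, tube_b and the y axis of stand, either way round above 1.39 rad and height (world z) of tube_a_top between 0.04 and 0.11 m and height (world z) of each of tube_a, tube_b below 0.045 m and (y of tube_a_top in the frame of stand between -0.064 and -0.032 m or y of tube_a_top in the frame of stand between -0.016 and 0.016 m or y of tube_a_top in the frame of stand between 0.032 and 0.064 m) and linear speed of each of tube_a, tube_b below 0.02 m/s and angle between tube_b's own z axis and vertical between 0.75 and 1.25 rad and x of tube_b in the frame of stand between -0.075 and -0.015 m and height (world z) of tube_b_top between 0.04 and 0.11 m and (y of tube_b_top in the frame of stand between -0.064 and -0.032 m or y of tube_b_top in the frame of stand between -0.016 and 0.016 m or y of tube_b_top in the frame of stand between 0.032 and 0.064 m) and angle between each of vial, bottle_far, bottle_side's own z axis and vertical below 0.1 rad and distance of vial from where it was at the start of the episode below 0.012 m and distance of each of bottle_far, bottle_side from where it was at the start of the episode below 0.015 m); the robot touches nothing.
It fails at once if a tube is lifted (underside centre more than 45 mm above the bench) (height (world z) of any of tube_a, tube_b above 0.045 m).
It fails at once if a tube is pinched or pressed hard with the fingers (over 15 N) (contact force between the fingers and tube_a above 15 N or contact force between the fingers and tube_b above 15 N).
It fails at once if the vial is tipped, lifted or pushed away (angle between vial's own z axis and vertical above 0.4 rad or distance of vial from where it was at the start of the episode above 0.02 m).
It fails at once if a bottle is pushed or tipped (distance of any of bottle_far, bottle_side from where it was at the start of the episode above 0.02 m or angle between any of bottle_far, bottle_side's own z axis and vertical above 0.3 rad).
It also fails if it takes over 38 s, if anything falls off the work surface, if the arm or the gripper's body presses on something with over 40 N, if the wrist force passes 120 N, or if a joint passes its speed limit or range.

## Working session

There is one attempt and no reset: what is moved stays moved. The work goes in short steps, Python scripts to look and compute and a tool call to move; the robot and the scene stay as the last step left them, time stands still between calls to the robot, and variables do not carry over. Pictures are saved under pics/ and viewed, at most 10 in all, crops included, and the job is handed in when it is done.

Besides the shell and the picture viewer there is one more tool, called after "Call:" as name([rows], argument=value, ...), one row to a line, values as JSON. servo_tool: Moves the arm, as the interface text tells. Its arguments: {"type":"object","properties":{"targets":{"type":"array"}},"required":["targets"]}

```bash
mkdir -p pics
python3 - <<'E'
from rig import env
import cv2,numpy as np
s=env.observe();print(s['time_s'],s['tool_pos'],np.round(s['tool_rot'],3).tolist(),s['grip_width'])
for n in ['top','side']:
    cv2.imwrite(f'pics/{n}0.png',env.camera(n)[:,:,::-1]);m=env.camera_model(n);print(n,{k:np.round(v,4).tolist() for k,v in m.items() if k!='name' and not isinstance(v,str)})
E
```

```text
0.0 [ 0.13737841 -0.50647442  0.25573532] [[0.965, 0.262, -0.0], [0.262, -0.965, 0.001], [0.0, -0.001, -1.0]] 0.08551799177796365
top {'intrinsics': [[585.5923, 0.0, 326.2017], [0.0, 585.5923, 244.6166], [0.0, 0.0, 1.0]], 'rvec': [2.1073, -2.1403, 0.1838], 'tvec': [-0.0505, 0.5145, 0.8482]}
side {'intrinsics': [[538.0011, 0.0, 317.0187], [0.0, 538.0011, 234.581], [0.0, 0.0, 1.0]], 'rvec': [0.1896, -2.7483, 1.3286], 'tvec': [0.4765, 0.1309, 0.8247]}
```

View pics/top0.png

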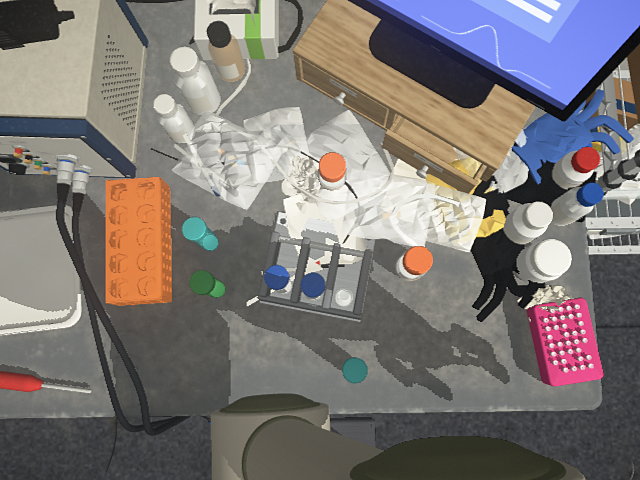

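View pics/side0.png

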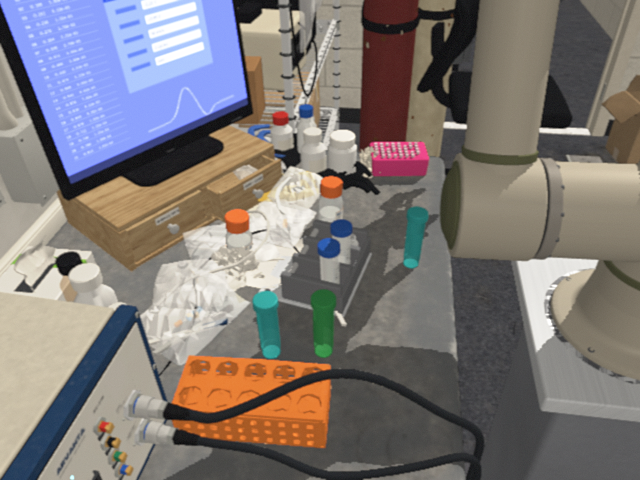

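Top view: the blue caps are at about (276,277) and (313,285), and the vial at (343,297). The orange-capped bottles are at (332,165) and (417,262), and a turquoise decoy stands at (355,370), on the robot's side of the stand. Next I'll triangulate these points and look closer at the stand.

```bash
cat > h.py <<'E'
import cv2,numpy as np
from rig import env
def cam(n):
    m=env.camera_model(n);R=cv2.Rodrigues(np.array(m['rvec'],float))[0];return np.array(m['intrinsics']),R,np.array(m['tvec'],float).ravel()
def ray(n,p):
    K,R,t=cam(n);d=R.T@np.linalg.solve(K,[p[0],p[1],1]);return -R.T@t,d/np.linalg.norm(d)
def plane(n,p,z):
    o,d=ray(n,p);return o+d*(z-o[2])/d[2]
def tri(p,q):
    a,d=ray('top',p);b,e=ray('side',q);s=np.linalg.lstsq(np.c_[d,-e],b-a,rcond=None)[0]
    return (a+d*s[0]+b+e*s[1])/2,np.linalg.norm(a+d*s[0]-b-e*s[1])
def proj(n,X):
    K,R,t=cam(n);return cv2.projectPoints(np.array(X,float).reshape(-1,3),R,t,K,None)[0].reshape(-1,2)
def blobs(im,lo,hi,roi,amin=40):
    x0,y0,x1,y1=roi;h=cv2.cvtColor(im[y0:y1,x0:x1],cv2.COLOR_BGR2HSV);m=cv2.inRange(h,lo,hi)
    _,_,st,c=cv2.connectedComponentsWithStats(m);return [(np.round(c[i]+[x0,y0],1).tolist(),st[i].tolist()) for i in range(1,len(c)) if st[i][4]>=amin]
E
python3 - <<'E'
from h import *
t=cv2.imread('pics/top0.png');s=cv2.imread('pics/side0.png')
print(blobs(t,(108,120,50),(125,255,255),(240,240,380,330)));print(blobs(s,(108,120,50),(125,255,255),(300,210,370,290)))
print(blobs(t,(5,150,120),(18,255,255),(300,140,450,290)));print(blobs(s,(5,150,120),(18,255,255),(215,170,350,240)))
print(blobs(t,(80,100,50),(98,255,255),(330,340,390,400)))
cv2.imwrite('pics/tc.png',cv2.resize(t[205:325,240:380],None,fx=5,fy=5,interpolation=cv2.INTER_CUBIC))
cv2.imwrite('pics/sc.png',cv2.resize(s[205:325,260:400],None,fx=5,fy=5,interpolation=cv2.INTER_CUBIC))
E
```

```text
[([276.3, 276.8], [25, 25, 24, 25, 463]), ([312.3, 284.6], [61, 33, 24, 24, 447])]
[([340.9, 228.1], [31, 10, 21, 17, 306]), ([328.2, 247.5], [18, 28, 22, 20, 360])]
[([332.1, 166.2], [19, 13, 26, 29, 576]), ([418.0, 259.8], [104, 107, 29, 28, 623])]
[([331.0, 186.5], [106, 6, 22, 22, 416]), ([236.5, 220.4], [9, 39, 25, 24, 488])]
[([354.4, 369.9], [13, 18, 24, 25, 494])]
```

View pics/tc.png

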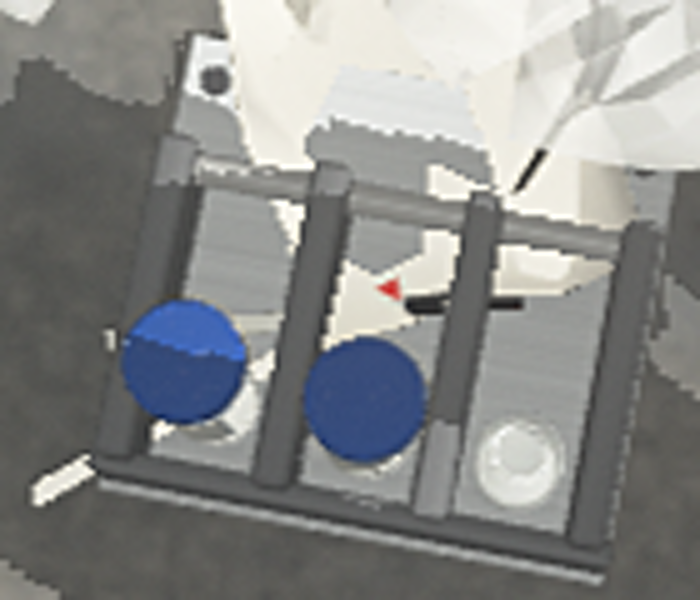

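View pics/sc.png

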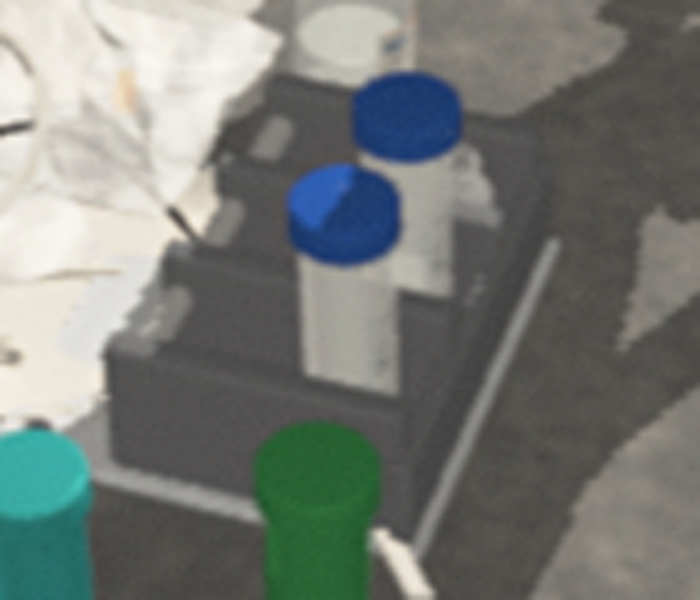

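The crops show both blue-capped tubes upright: in the left bay at crop (183,361) and in the middle bay at (365,400). The vial is in the right bay at (518,462). The fins' far ends are at crop (180,140), (330,167), (487,197) and (640,228). Their near ends are at about (120,455), (270,485), (435,512) and (588,545).

Run:
```python
from h import *
c=lambda x,y:(240+x/5,205+y/5)
far=[(180,140),(330,167),(487,197),(640,228)];near=[(120,455),(270,485),(435,512),(588,545)]
P=np.array([plane('top',c(*p),.058)[:2] for p in far+near])
Q=np.array([(.032,y) for y in (.072,.024,-.024,-.072)]+[(-.064,y) for y in (.072,.024,-.024,-.072)])
a=Q-Q.mean(0);b=P-P.mean(0);th=np.arctan2((a[:,0]*b[:,1]-a[:,1]*b[:,0]).sum(),(a*b).sum())
R=np.array([[np.cos(th),-np.sin(th)],[np.sin(th),np.cos(th)]]);o=P.mean(0)-R@Q.mean(0)
print('stand',o,th,'res mm',np.round((P-(Q@R.T+o))*1e3,1).tolist())
loc=lambda X:np.round((R.T@(np.array(X)[:2]-o))*1e3,1)
sc=lambda x,y:(260+x/5,205+y/5)
# side check of stand height: fin far-left corner tops (side crop)
for nm,p,q in [('cap left',(276.6,277.2),sc(344,196)),('cap mid',(313,285),sc(407,102)),('orange far',(332.1,166.2),(236.5,220.4)),('orange side',(418,259.8),(331,186.5)),('fin0 far',c(180,140),sc(157,325)),('fin1 far',c(330,167),sc(222,222))]:
    X,g=tri(p,q);print(nm,np.round(X,4),'gap',round(g,4),'local',loc(X),'planeZ.117',np.round(plane('top',p,.117),4),loc(plane('top',p,.117)))
print('decoy',np.round(plane('top',(354.4,369.9),.111),4),loc(plane('top',(354.4,369.9),.111)))
print('vial',loc(plane('top',c(518,455),.06)))
s=env.observe()
# approach: behind each cap
for x,y in [(-.11,.048),(-.11,0),(.0,.048),(.0,0)]: print((x,y),np.round(R@[x,y]+o,4))
```

```text
stand [ 0.48451514 -0.04612622] -0.19644778659129408 res mm [[0.7, -1.1], [1.0, 0.6], [0.4, 0.5], [-0.5, 1.7], [-0.3, -2.1], [-0.5, 0.5], [0.1, -1.2], [-0.9, 0.9]]
cap left [0.4582 0.0112 0.113 ] gap 0.0036 local [-37.   51.1] planeZ.117 [0.4558 0.0108 0.117 ] [-39.2  50.2]
cap mid [ 0.4458 -0.0396  0.1112] gap 0.002 local [-39.3  -1.1] planeZ.117 [ 0.4442 -0.0398  0.117 ] [-40.8  -1.6]
orange far [ 0.6272 -0.0692  0.0827] gap 0.0013 local [144.4   5.2] planeZ.117 [ 0.6154 -0.0691  0.117 ] [132.8   3. ]
orange side [ 0.4827 -0.192   0.082 ] gap 0.0004 local [  26.7 -143.5] planeZ.117 [ 0.4772 -0.1867  0.117 ] [  20.2 -139.3]
fin0 far [0.5243 0.0166 0.0605] gap 0.0114 local [26.8 69.3] planeZ.117 [0.5186 0.0117 0.117 ] [22.1 63.3]
fin1 far [ 0.5126 -0.0288  0.0664] gap 0.0144 local [24.2 22.5] planeZ.117 [ 0.5101 -0.0306  0.117 ] [22.1 20.2]
decoy [ 0.3279 -0.0947  0.111 ] [-144.1  -78.2]
vial [-42.8 -46.3]
(-0.11, 0.048) [0.386  0.0224]
(-0.11, 0) [ 0.3766 -0.0247]
(0.0, 0.048) [0.4939 0.001 ]
(0.0, 0) [ 0.4845 -0.0461]
```

The fit is good: residuals are within about 2 mm, the caps sit near local x = -40 at y ≈ 50 and -1, and the heights agree. I'll start moving high up, closing the fingers and turning to the stand's yaw.

Call:
servo_tool([
  [[0,2.7,-3,0,6],[0,5.3,-6,0,12],[0,8,-9,0,18],[0,10.6,-12,0,24],[0,13.3,-15,0,26.4]],
])

```text
time_s: 0.52
tool_pos: [0.2267, -0.3252, 0.256]
tool_rot: [[0.98, -0.201, -0.0], [-0.201, -0.98, 0.001], [-0.0, -0.001, -1.0]]
contact_force: [0.8, -0.3, 1.2]
grip_width: 0.0257
grasp_force: 0.0
```

Call:
servo_tool([
  [[0,1,-3.8,0,0],[0,2,-7.6,0,0],[0,3,-11.4,0,0],[0,4,-15.2,0,0],[0,5,-19,0,0]],
])

```text
time_s: 0.93
tool_pos: [0.3127, -0.1486, 0.2563]
tool_rot: [[0.981, -0.195, 0.0], [-0.195, -0.981, -0.0], [0.0, 0.0, -1.0]]
contact_force: [0.5, -0.5, -0.2]
grip_width: 0.0004
grasp_force: 0.0
```

Call:
servo_tool([
  [[0,1,-3.6,0,0],[0,2,-7.2,0,0],[0,3,-10.8,0,0],[0,3.85,-13.5,0,0],[0,3.85,-13.5,0,0]],
])

```text
time_s: 1.35
tool_pos: [0.3776, -0.022, 0.2561]
tool_rot: [[0.982, -0.19, 0.0], [-0.19, -0.982, 0.001], [-0.0, -0.001, -1.0]]
contact_force: [0.8, -0.7, -0.6]
grip_width: -0.0003
grasp_force: 0.0
```

```bash
cat >> h.py <<'E'
O=np.array([.4845,-.0461]);TH=-.1964
RS=np.array([[np.cos(TH),-np.sin(TH)],[np.sin(TH),np.cos(TH)]])
def loc(X): return np.round((RS.T@(np.array(X)[:2]-O))*1e3,1)
E
python3 - <<'E'
from h import *
s=env.observe();print(s['time_s'],s['tool_pos'],loc(s['tool_pos']),s['grip_width'],s['contact_force'])
cv2.imwrite('pics/s1.png',env.camera('side')[:,:,::-1])
E
```

```text
1.35 [ 0.37757675 -0.02202755  0.25614095] [-109.6    2.7] -0.00025434441849871034 [ 0.78761778 -0.67053307 -0.6016149 ]
```

View pics/s1.png

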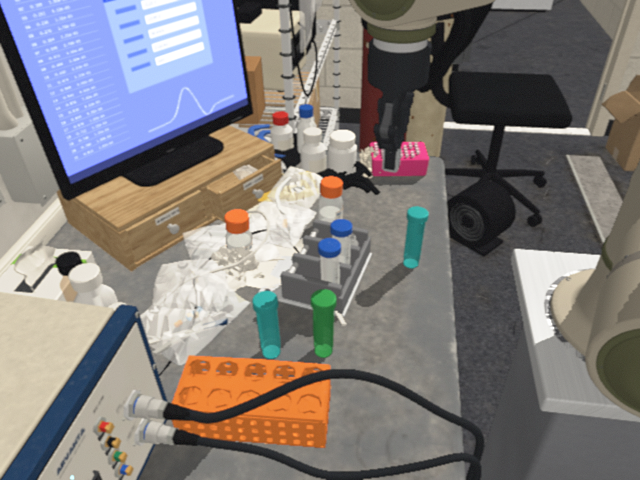

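The side view shows the closed fingers behind and above the stand, with tips at about (390,172) and the tubes untouched. Descending behind the middle tube.

Call:
servo_tool([
  [[0,0,0,3.5,0],[0,0,0,7,0],[0,0,0,10.5,0],[0,0,0,13.8,0],[0,0,0,13.8,0]],
])

```text
time_s: 1.82
tool_pos: [0.3735, -0.0255, 0.1141]
tool_rot: [[0.981, -0.196, -0.009], [-0.196, -0.981, 0.004], [-0.01, -0.002, -1.0]]
contact_force: [-1.2, 0.3, -0.2]
grip_width: -0.0001
grasp_force: 0.0
```

Run:
```python
from h import *
s=env.observe();p=s['tool_pos'];print(s['time_s'],p,loc(p),s['contact_force'],np.arctan2(s['tool_rot'][1][0],s['tool_rot'][0][0]))
print(proj('side',[p+[0,0,-d] for d in (.013,.025,.038)]).round(1).tolist())
im=env.camera('side')[:,:,::-1];cv2.imwrite('pics/s2.png',cv2.resize(im[140:320,240:480],None,fx=3,fy=3))
```

```text
1.8167 [ 0.37348571 -0.0254749   0.11408443] [-112.9   -1.4] [-1.23640126  0.32746609 -0.16566233] -0.1975383129724412
[[387.6, 239.7], [387.1, 245.7], [386.6, 252.0]]
```

View pics/s2.png

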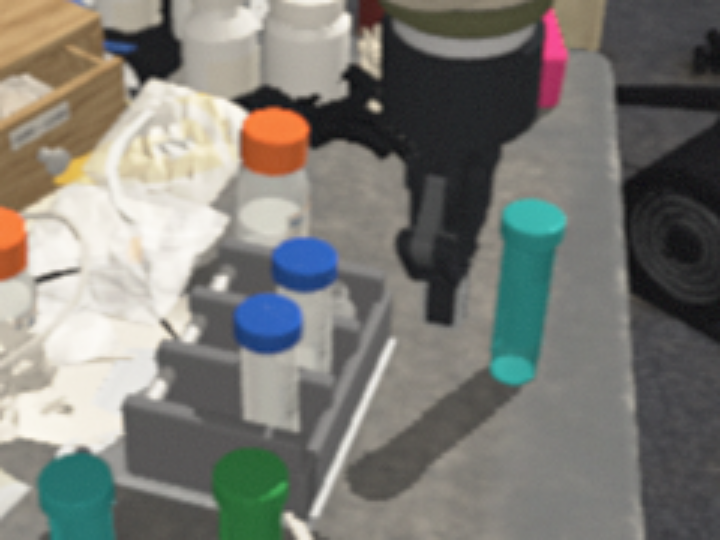

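The fingertips project about 25–28 mm ahead of the TCP, so they are at z ≈ 0.088, level with the cap and well clear of everything. Approaching, then a slow push.

Call:
servo_tool([
  [[0,1.3,0,0,0],[0,2.5,0,0,0],[0,3.4,0,0,0],[0,3.8,0,0,0],[0,4.2,0,0,0]],
])

```text
time_s: 2.28
tool_pos: [0.4183, -0.0342, 0.1193]
tool_rot: [[0.981, -0.195, 0.001], [-0.195, -0.981, -0.001], [0.001, 0.0, -1.0]]
contact_force: [0.2, -0.2, -0.2]
grip_width: 0.0001
grasp_force: 0.0
```

Call:
servo_tool([
  [[0,0.4,0,0,0],[0,0.8,0,0,0],[0,1.2,0,0,0],[0,1.6,0,0,0],[0,2,0,0,0]],
])

```text
time_s: 2.7
tool_pos: [0.4377, -0.0377, 0.1183]
tool_rot: [[0.981, -0.195, -0.0], [-0.195, -0.981, 0.0], [-0.0, -0.0, -1.0]]
contact_force: [-0.3, 0.5, 0.2]
grip_width: 0.0001
grasp_force: 0.0
```

Run:
```python
from h import *
s=env.observe();p=s['tool_pos'];print(s['time_s'],p,loc(p),s['contact_force'])
a=env.camera('side')[:,:,::-1];b=env.camera('top')[:,:,::-1]
print(blobs(a,(108,120,50),(125,255,255),(270,200,380,310)),blobs(b,(108,120,50),(125,255,255),(240,220,380,330)))
```

```text
2.7 [ 0.4377015  -0.03767546  0.11831994] [-47.5  -0.9] [-0.27949229  0.50389433  0.15539856]
[([328.2, 225.0], [49, 17, 20, 16, 235]), ([328.7, 247.5], [48, 39, 22, 18, 344])] []
```

The middle cap is moving as expected, tilting with its foot held. Continuing the push.

Call:
servo_tool([
  [[0,0.5,0,0,0],[0,1,0,0,0],[0,1.5,0,0,0],[0,2,0,0,0],[0,2.5,0,0,0]],
])

```text
time_s: 3.22
tool_pos: [0.4625, -0.0427, 0.1183]
tool_rot: [[0.981, -0.195, 0.0], [-0.195, -0.981, -0.0], [0.0, 0.0, -1.0]]
contact_force: [-0.2, -0.9, 0.4]
grip_width: 0.0002
grasp_force: 0.0
```

Run:
```python
from h import *
s=env.observe();p=s['tool_pos'];print(s['time_s'],p,loc(p),s['contact_force'])
a=env.camera('side')[:,:,::-1];cv2.imwrite('pics/s3.png',cv2.resize(a[140:320,240:480],None,fx=3,fy=3))
print(blobs(a,(108,120,50),(125,255,255),(250,200,380,310)))
```

```text
3.2167 [ 0.46248757 -0.04265288  0.11827459] [-22.3  -0.9] [-0.17369877 -0.90895557  0.41151558]
[([290.3, 233.4], [33, 25, 16, 18, 137]), ([329.4, 247.1], [69, 38, 22, 19, 359])]
```

View pics/s3.png

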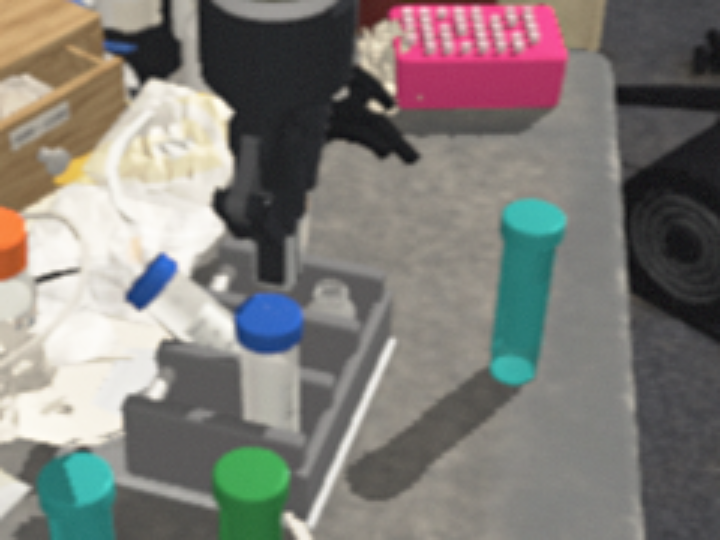

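The middle tube has fallen onto the bar, with its cap at crop (152,282), and the finger is free. Backing off, then shifting to the left bay.

Call:
servo_tool([
  [[0,-3,0,0,0],[0,-6,0,0,0],[0,-9,0,0,0],[0,-9,-2.5,0,0],[0,-9,-5,0,0]],
])

```text
time_s: 3.68
tool_pos: [0.3825, 0.0242, 0.1185]
tool_rot: [[0.98, -0.198, -0.0], [-0.198, -0.98, -0.0], [-0.0, 0.0, -1.0]]
contact_force: [0.5, -0.4, 0.5]
grip_width: -0.0001
grasp_force: 0.0
```

Call:
servo_tool([
  [[0,0,0,0,0],[0,1.2,0,0,0],[0,2.4,0,0,0],[0,3.2,0,0,0],[0,3.6,0,0,0]],
])

```text
time_s: 4.1
tool_pos: [0.4196, 0.0166, 0.1183]
tool_rot: [[0.981, -0.195, 0.0], [-0.195, -0.981, -0.0], [0.0, 0.0, -1.0]]
contact_force: [-0.4, -0.5, 0.1]
grip_width: 0.0001
grasp_force: 0.0
```

Run:
```python
from h import *
s=env.observe();p=s['tool_pos'];print(s['time_s'],p,loc(p),s['contact_force'])
a=env.camera('side')[:,:,::-1]
print(blobs(a,(108,120,50),(125,255,255),(250,200,380,310)))
```

```text
4.1 [0.4195598  0.01660501 0.1182675 ] [-75.9  48.8] [-0.42148081 -0.53761734  0.11949207]
[([289.9, 234.5], [33, 26, 16, 18, 134]), ([329.3, 247.0], [68, 38, 23, 19, 363])]
```

Lined up at y ≈ 49, just short of contact. Now a slow push.

Call:
servo_tool([
  [[0,0.5,0,0,0],[0,1,0,0,0],[0,1.5,0,0,0],[0,1.9,0,0,0],[0,2.3,0,0,0]],
])

```text
time_s: 4.57
tool_pos: [0.4416, 0.0125, 0.1183]
tool_rot: [[0.981, -0.195, -0.0], [-0.195, -0.981, 0.0], [-0.0, -0.0, -1.0]]
contact_force: [-0.2, -0.0, 0.5]
grip_width: 0.0001
grasp_force: 0.0
```

Call:
servo_tool([
  [[0,0.5,0,0,0],[0,1,0,0,0],[0,1.5,0,0,0],[0,2,0,0,0],[0,2.5,0,0,0]],
])

```text
time_s: 4.98
tool_pos: [0.4663, 0.0076, 0.1183]
tool_rot: [[0.981, -0.195, -0.0], [-0.195, -0.981, 0.0], [-0.0, -0.0, -1.0]]
contact_force: [-0.4, 0.1, -0.1]
grip_width: 0.0002
grasp_force: 0.0
```

Run:
```python
from h import *
s=env.observe();p=s['tool_pos'];print(s['time_s'],p,loc(p),s['contact_force'])
a=env.camera('side')[:,:,::-1]
print(blobs(a,(108,120,50),(125,255,255),(230,200,380,310)))
```

```text
4.9833 [0.46626895 0.00758747 0.11826666] [-28.4  49.1] [-0.43213431  0.09569152 -0.14696433]
[([290.6, 244.0], [52, 26, 19, 33, 398])]
```

Call:
servo_tool([
  [[0,0.5,0,0,0],[0,0.8,0,0,0],[0,0.8,0,0,0],[0,-2,0,0,0],[0,-5,0,0,0]],
])

```text
time_s: 5.45
tool_pos: [0.4164, 0.0174, 0.118]
tool_rot: [[0.981, -0.195, 0.0], [-0.195, -0.981, -0.0], [0.0, -0.0, -1.0]]
contact_force: [-0.5, 0.2, -0.1]
grip_width: 0.0001
grasp_force: 0.0
```

Call:
servo_tool([
  [[0,-3,0,0,0],[0,-5,0,-3,0],[0,-6,0,-6,0],[0,-6,0,-9,0],[0,-6,0,-12,0]],
])

```text
time_s: 5.87
tool_pos: [0.357, 0.0294, 0.2399]
tool_rot: [[0.981, -0.195, 0.0], [-0.195, -0.981, -0.0], [0.0, 0.0, -1.0]]
contact_force: [1.4, -0.6, 0.3]
grip_width: 0.0002
grasp_force: 0.0
```

Run:
```python
from h import *
s=env.observe();p=s['tool_pos'];print(s['time_s'],p,loc(p),s['contact_force'])
a=env.camera('side')[:,:,::-1];b=env.camera('top')[:,:,::-1]
u=lambda im,x,y:cv2.resize(im[y:y+150,x:x+130],None,fx=3,fy=3)
cv2.imwrite('pics/f.png',np.hstack([u(a,260,190),u(b,250,185)]))
lo,hi=(108,120,50),(125,255,255)
A=blobs(a,lo,hi,(230,200,380,310));B=blobs(b,lo,hi,(240,200,380,330));print(A,B)
for n,i,lo,hi,r in [('side',a,(5,150,120),(18,255,255),(215,170,350,240)),('top',b,(5,150,120),(18,255,255),(300,140,450,290))]: print(n,blobs(i,lo,hi,r))
```

```text
5.8667 [0.35696103 0.02938435 0.23990797] [-139.8   49.1] [ 1.37462191 -0.60455169  0.27152156]
[([283.4, 244.4], [40, 26, 29, 37, 296])] [([288.3, 226.4], [37, 18, 22, 14, 161]), ([322.2, 232.8], [72, 25, 20, 13, 144])]
side [([331.2, 186.5], [106, 6, 22, 22, 421]), ([236.4, 220.5], [9, 39, 25, 24, 487])]
top [([331.9, 166.1], [19, 13, 26, 29, 578]), ([418.3, 260.0], [105, 107, 28, 28, 622])]
```

View pics/f.png

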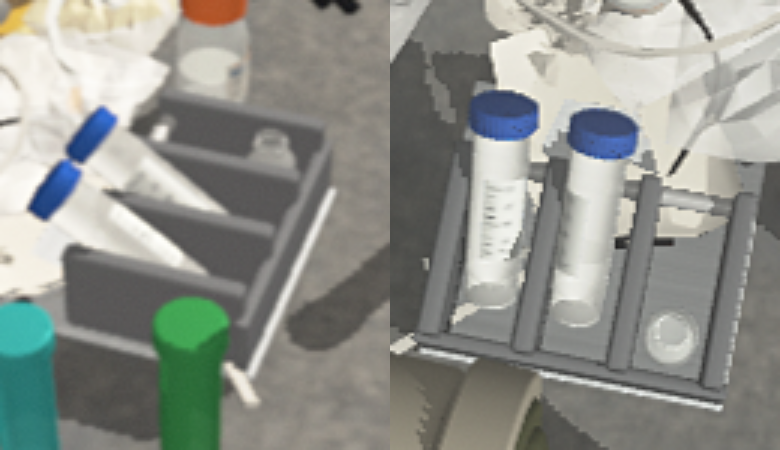

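Both tubes lie slanted on the bar in their own bays. The caps are at panel (504,115) and (602,133) and the feet at (492,293) and (576,312). The vial is standing, and the bottles' caps are within half a pixel of where they were. A quick number check before handing in.

Run:
```python
from h import *
c=lambda x,y:(250+(x-390)/3,185+y/3); d=lambda x,y:(260+x/3,190+y/3)
for n,f,t,s in [('left',(492,293),(504,115),(56,190)),('mid',(576,312),(602,133),(92,134))]:
    X,g=tri(c(*t),d(*s));F=plane('top',c(*f),.018);v=X-F
    print(n,'cap',loc(X),X[2].round(4),'gap',g.round(4),'foot',loc(F),'tilt',np.arctan2(np.hypot(*v[:2]),v[2]).round(2))
print('vial',loc(plane('top',c(671,331),.06)))
```

```text
left cap [47.5 54.1] 0.0753 gap 0.0004 foot [-35.   48.6] tilt 0.96
mid cap [47.1  4.6] 0.0758 gap 0.0003 foot [-36.9   3.8] tilt 0.97
vial [-41.8 -46.2]
```

```bash
python3 -c "
from rig import env
print(env.sign_off())"
```

```text
the job is handed in; nothing more can be done
None
```

I pushed both tubes over: each lies at about 0.96 rad on the rest bar with its foot in its own bay, the vial and both bottles are where they were, and the job is handed in (no verdict was shown).

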